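# Fit a filter element and hold the cap at its bleed position

## Task

Take the tall slim filter element out of the compartmented bin, stand it in the open filter housing and let go of it; then lower the black cap onto the housing with its two lugs through the two slots and twist it clockwise (seen from above) half way to its lock, 45 degrees, stopping before it clicks. Finish while still gripping the cap and holding it there against its return spring, and leave everything else on the bench and in the bin where it is.

Things in the scene. Friction and masses are not known exactly. Their poses are not given: they have to be found in the camera images.
- housing: Grey round irrigation-filter housing, 90 mm outer diameter, 86 mm high, open at the top, fixed to the bench. Origin: centre of its underside on the bench, z up. Black pipe stubs reach 88 mm out from its axis along +y and -y, below 55 mm height. x points along the cap slots; half a turn about z leaves it the same.
- pocket (a point): Centre of the floor of the round pocket inside the housing, on the axis 26 mm above the housing's origin. The pocket is 32 mm wide and its mouth is 62 mm above the housing's origin; the element stands in it.
- mouth (a point): Centre of the housing's mouth, on top of the flange, 86 mm above the housing's origin; flange 6 mm thick, round hole 56 mm, with two slots for the cap's lugs along the housing's +x and -x, 20 mm wide, reaching 36 mm from the axis. Steel rim marks, each twice: wide rib at the slots, narrow rib 45 degrees clockwise of it (half way), round stud 86 degrees clockwise (lock).
- spring_ring (a joint): Spring ring under the flange, pushed round by the cap's lugs; rad, 0 at rest, growing clockwise from above, stop at 1.5. Lugs centred in the slots meet it after about 0.1 rad: the cap's turn is this value plus about 0.1. It pushes back with 0.06 N m plus 0.1 N m per rad and turns a released cap back. The lock's spring pins are first felt at about 1.1 and click in at 1.4.
- cap: Black bayonet cap, hollow below, 88 mm high, 0.13 to 0.24 kg, upright on the bench. Origin: centre of its underside, z up. Spigot 52 mm wide, 16 mm high, two lugs at its foot along +x and -x (14 mm wide, 8 mm high, out to 34 mm from the axis); disc 80 mm wide from 16 to 22 mm; bell 54 mm wide up to 58 mm. Half a turn about z leaves it the same. Seated, its origin is 70 mm above the housing's.
- cap_bar (a point): Middle of the grip bar on top of the cap, 73 mm above the cap's origin. The bar runs along the cap's x (in line with the lugs), 64 mm long, 18 mm thick, from 58 to 88 mm above the cap's origin. Seated, the disc lies on the housing's rim; the cap needs no push to stay down.
- element: Tall slim filter element: white ribbed upright cylinder, 28 mm diameter, 90 mm high, 0.05 to 0.08 kg, standing in one of the bin's compartments. Origin: centre of its underside, z up. Fully home in the housing its origin is 26 mm above the housing's origin and its top stands 30 mm above the flange (the cap goes over it).
- bin: Black bin fixed to the bench, 100 x 250 x 30 mm high, with three compartments side by side along its y, 81 mm apart; floor 4 mm thick. Origin: centre of its underside.
- short_element: Short wide white filter element, 46 mm diameter, 50 mm high, in the bin; not wanted. Origin: centre of its underside.
- spacer: White flat ring, 50 mm diameter, 18 mm high, in the bin; not wanted. Origin: centre of its underside.
- pot: Empty terracotta pot, 90 mm wide, 85 mm high, bystander. Origin: centre of its underside.
- pot_small: Empty small terracotta pot, 64 mm wide, 60 mm high, bystander. Origin: centre of its underside.
- screwdriver: Screwdriver with wooden handle lying along its x, bystander. Origin: under its middle.
- coupling: Black pipe coupling, upright tube 42 mm wide, 40 mm high, bystander. Origin: centre of its underside.
- plug: Black screw plug, 52 mm wide with a round knob, 32 mm high, without lugs or bar, bystander. Origin: centre of its underside.
- bottle: White plastic bottle, 60 mm wide, 160 mm high, bystander. Origin: centre of its underside.

How it is judged:
On the way, in this order (a step that is already met when the one before it is completed fails the run):
1. the tall slim element stands fully home in the housing, released (horizontal distance between element and housing below 0.006 m and z of element in the frame of housing between 0.022 and 0.03 m and angle between element's own z axis and vertical below 0.15 rad and contact force between the fingers and element below 0.1 N), for 0.2 s.
2. the cap is down on the housing, lugs through the slots, not yet turned (horizontal distance between cap and housing below 0.005 m and z of cap in the frame of housing between 0.066 and 0.0745 m and angle between cap's own z axis and vertical below 0.1 rad and angle between the x axis of cap and the x axis of housing, either way round below 0.3 rad), for 0.05 s.
At the end, for the whole second after the job is handed in: Element home in the pocket (6 mm sideways, 4 mm in height); cap seated (5 mm sideways, 4 mm in height, upright within 0.1 rad), turned 45 degrees clockwise within 12.5 degrees, at rest against the spring ring, and gripped by the fingers with over 2 N (horizontal distance between element and housing below 0.006 m and z of element in the frame of housing between 0.022 and 0.03 m and angle between element's own z axis and vertical below 0.15 rad and horizontal distance between cap and housing below 0.005 m and z of cap in the frame of housing between 0.066 and 0.0745 m and angle between cap's own z axis and vertical below 0.1 rad and angle between the x axis of cap and the x axis of housing, either way round between 0.565 and 1.005 rad and value of joint spring_ring above 0.35 rad and angular speed of cap below 0.15 rad/s and contact force between the fingers and cap above 2 N); the arm keeps its last pose, push and grip.
It fails at once if the cap is turned on into its lock click (value of joint spring_ring above 1.25 rad).
It fails at once if another thing on the bench or in the bin is shifted by more than 30 mm (distance of any of short_element, spacer, pot, pot_small, screwdriver, coupling, plug, bottle from where it was at the start of the episode above 0.03 m).
It also fails if it takes over 54 s, if anything falls off the work surface, if the arm or the gripper's body presses on something with over 40 N, if the wrist force passes 120 N, or if a joint passes its speed limit or range.

## Robot

A 7-joint arm with a two-finger parallel gripper is mounted at the origin on the work surface. World frame = base frame: x ahead of the robot, y to its left, z up, the work surface at z = 0. Lengths are in m, angles in rad, forces in N, time in s.
With the tool pointing down it reaches from about 0.4 to 0.85 m from the base axis. Payload 10.4 kg.
Tool frame: the origin (TCP) lies between the finger pads; the fingertips stand tip_extent ahead of it and the grasp point (between the pads) lies 2 mm behind it (tip_extent is the distance from the TCP to the fingertips, in m); z points along the fingers, y is the direction in which the jaws open and shut (so a half turn about z gives the same grasp; the last joint's range is limited). The gripper opens to 87 mm and grips with 3 to 60 N. Pads are 19 mm wide; open, the fingers measure 117 mm over their backs; the gripper's body (75 mm by 190 mm) begins 51 mm behind the grasp point.
Start: joints at [1.129, 0.332, -0.065, 1.46, 0.022, 1.35, -0.088], TCP at [0.254, -0.571, 0.24] pointing down, gripper open.
Joint ranges: [-2.6, 2.6], [-0.5, 2.12], [-1.47, 1.34], [0.16, 2.42], [-1.27, 4.41], [0.06, 2.06], [-2.6, 2.6]. Speed limits (rad/s): [2.22, 2.22, 2.79, 2.79, 3.14, 3.14, 3.14].

## Interface

Orientations are given as a unit quaternion [x, y, z, w].
In Python, from bench import read_state, camera, camera_params, close_job, tip_extent gives the robot as it stands. The module is installed in compiled form; this text tells all that it offers.
- The arm moves only by the tool send_rows, never from a script. Its argument "steps" is a list of rows, each a list of 7 numbers: the turn, a rotation vector about the tool's x, y, z in degrees, then the shift along the tool's x, y, z in m, then the gripper's target within -1 to 1 (shut at 1, half-way at 0, fully open at -1). In form: [[ax, ay, az, x, y, z, jaw], ...]. A call has exactly 10 rows; each row shifts and turns the pose as measured when the row begins, along the tool's axes as they then stand; what a row does not reach is not made up. A row lasts 1/10 s, in which the tool goes at most 50 mm and 8.59 degrees, less where a joint would pass 70% of its speed; a pose out of reach is approached as far as the arm can. A call with a gripper value outside its range is refused whole. The fingers move at their own pace and stop on an object; "force" is the grip in N (left out, the last holds). Time passes only in rows, so rows that do not move let the fingers close, or fill a call up. It gives the time, the measured TCP pose, the force and the opening at its end, in the units of the state.
- read_state(): the state, without advancing time (a new reading comes with each control period).
- camera(name): name is "side" or "top"; returns (picture, depth): 420x560x3 uint8, blue, green, red; 420x560 float32, m along the optical axis (not along the pixel's ray), 0 where there is no reading.
- camera_params(name): a dict with "camera_matrix" (3x3 intrinsics, pixels), "world_from_camera" (4x4, takes a point from camera to world coordinates). Camera axes: x right, y down, z forward; pixel columns grow to the right and rows downward; lengths in m; the calibration is good to about 2 mm. A picture is of the moment at which its call begins. camera_params takes no time and is no camera call.
- close_job(): hands the job in, once; it reports no verdict.
The state is a dict: "time": time; "joint_positions": joint angles; "joint_vel": joint speeds; "joint_torque": joint torques, N m; "ee_pos": TCP position; "eef_rot": TCP orientation; "ft_force": force on the tool from outside, world axes, zero at the start; "torque": the same for the moment, N m; "width": finger opening in m.
Only numpy, scipy, OpenCV 4.12 (cv2) and the standard library are available. Lean on these libraries where they do the work, as an engineer would, in place of code of your own. Each camera call takes 0.05 s, during which the arm holds its last target.

## Working session

There is one attempt and no reset: what is moved stays moved. The work goes in short steps, Python scripts to look and compute and a tool call to move; the robot and the scene stay as the last step left them, time stands still between calls to the robot, and variables do not carry over. Pictures are saved under pics/ and viewed, and the job is handed in when it is done.

Besides the shell and the picture viewer there is one more tool, called after "Request:" as name(argument=value, ...) on one line, values as JSON. send_rows: Moves the arm, as the interface text tells. Its arguments: {"type":"object","properties":{"steps":{"type":"array"},"force":{"type":"number"}},"required":["steps"]}

```bash
mkdir -p pics
python3 - <<'E'
from bench import *
import cv2,numpy as np
s=read_state();print({k:np.round(v,3).tolist() for k,v in s.items()}, tip_extent if not callable(tip_extent) else tip_extent())
for n in("side","top"):
    p,d=camera(n);cv2.imwrite(f"pics/{n}0.png",p);np.save(f"pics/{n}0.npy",d);c=camera_params(n);print(n,np.round(c["camera_matrix"],1).tolist(),np.round(c["world_from_camera"],3).tolist())
E
```

```text
{'time': 0.0, 'joint_positions': [1.129, 0.333, -0.065, 1.461, 0.022, 1.35, -0.089], 'joint_vel': [-0.0, 0.001, 0.001, 0.001, 0.001, -0.001, 0.001], 'joint_torque': [-0.001, -62.325, 0.024, -38.991, -0.061, 0.039, 0.0], 'ee_pos': [0.254, -0.571, 0.239], 'eef_rot': [0.978, 0.208, -0.0, -0.001], 'ft_force': [0.56, 0.519, -1.058], 'torque': [-0.04, -0.048, -0.02], 'width': 0.087} 0.017
side [[426.7, 0.0, 277.4], [0.0, 426.7, 206.1], [0.0, 0.0, 1.0]] [[-0.811, -0.401, 0.426, 0.063], [-0.584, 0.582, -0.565, 0.667], [-0.021, -0.707, -0.707, 0.87], [0.0, 0.0, 0.0, 1.0]]
top [[540.9, 0.0, 282.4], [0.0, 540.9, 215.3], [0.0, 0.0, 1.0]] [[0.011, -0.998, 0.056, 0.471], [-1.0, -0.012, -0.014, 0.025], [0.014, -0.056, -0.998, 1.415], [0.0, 0.0, 0.0, 1.0]]
```

View pics/side0.png

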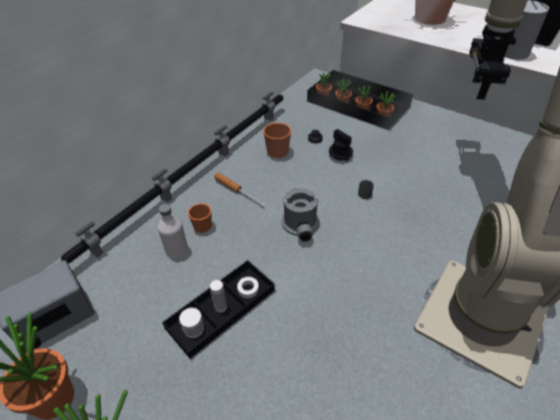

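View pics/top0.png

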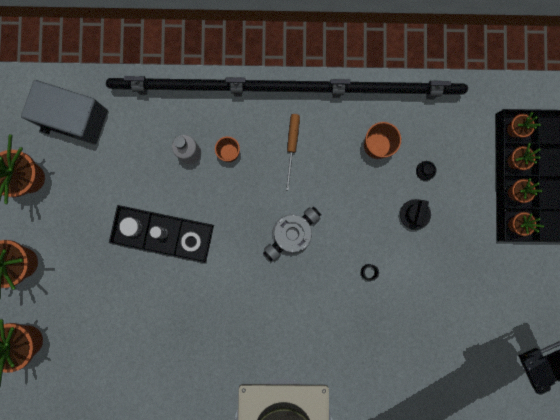

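The side view has the bin at about (220,305), with the tall element in its middle compartment at (218,296). The housing is at (300,210) and the cap at (341,145). In the top view the housing is at (292,234), the cap at (416,214) and the element at (158,232). Next I zoom in.

Run:
```python
import cv2,numpy as np
t=cv2.imread("pics/top0.png");s=cv2.imread("pics/side0.png")
def cr(im,x,y,w,k=4):
    c=im[y-w:y+w,x-w:x+w];c=cv2.resize(c,(380,300) if 0 else (390,390),interpolation=cv2.INTER_CUBIC);return cv2.convertScaleAbs(c,alpha=1.6,beta=20)
cv2.imwrite("pics/z1.png",np.hstack([cr(t,292,234,36),cr(t,416,214,26)]))
cv2.imwrite("pics/z2.png",np.hstack([cr(t,158,234,40),cr(s,341,145,30)]))
cv2.imwrite("pics/z3.png",np.hstack([cr(s,220,300,50),cr(s,300,210,40)]))
```

```text
(no output)
```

View pics/z1.png

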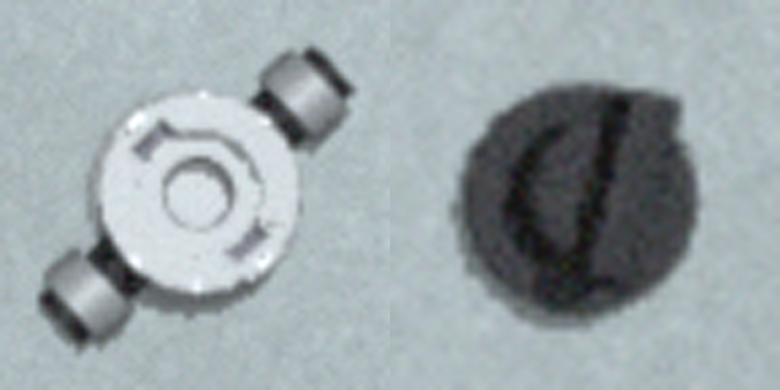

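View pics/z2.png

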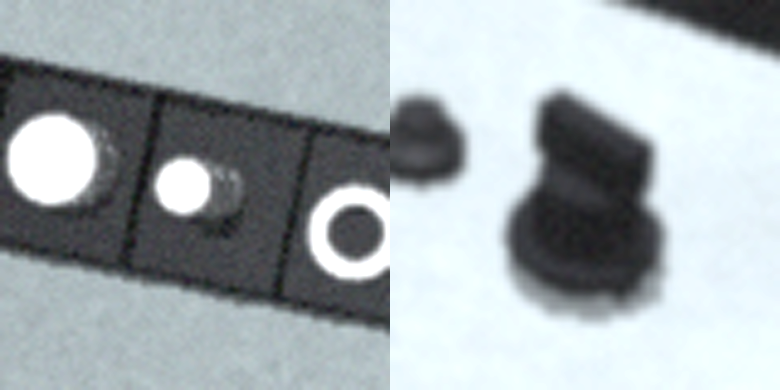

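View pics/z3.png

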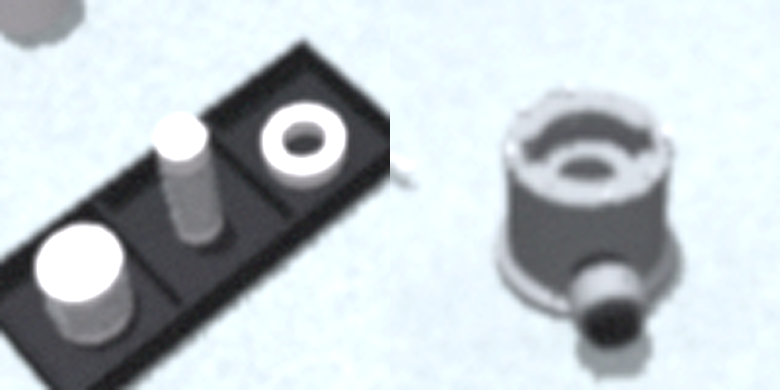

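The top crop shows the slot line running upper-left to lower-right, across the stub line. The cap bar shows as a tilted strip, and the element's bright top is at about (158,232). Now I measure with depth.

```bash
cat > h.py <<'E'
import cv2,numpy as np
from bench import *
def cloud(n,d):
    c=camera_params(n);K=c["camera_matrix"];T=c["world_from_camera"]
    v,u=np.mgrid[:420,:560]
    P=np.stack([(u-K[0,2])/K[0,0]*d,(v-K[1,2])/K[1,1]*d,d],-1)
    W=P@T[:3,:3].T+T[:3,3]; W[d<=0]=np.nan
    return W
def ray(n,uv,z):
    c=camera_params(n);K=c["camera_matrix"];T=c["world_from_camera"]
    uv=np.atleast_2d(uv).astype(float)
    r=np.c_[(uv[:,0]-K[0,2])/K[0,0],(uv[:,1]-K[1,2])/K[1,1],np.ones(len(uv))]@T[:3,:3].T
    o=T[:3,3];return (o+r*((z-o[2])/r[:,2])[:,None])[:,:2]
def sub(W,c,r,z0,z1):
    m=(np.hypot(W[...,0]-c[0],W[...,1]-c[1])<r)&(W[...,2]>z0)&(W[...,2]<z1)
    return m
E
python3 - <<'E'
from h import *
for n in("top","side"):
    d=np.load(f"pics/{n}0.npy");W=cloud(n,d);im=cv2.imread(f"pics/{n}0.png")
    print(n,"table z",np.nanmedian(W[::1][sub(W,(0.45,-0.1),.05,-.05,.05)],axis=0).round(4))
    uv0={"top":dict(h=(292,234),cap=(416,214),el=(158,232)),"side":dict(h=(300,200),cap=(341,138),el=(216,286))}[n]
    for k,(zz,r,z0,z1) in dict(h=(.086,.055,.078,.096),cap=(.088,.05,.076,.1),el=(.094,.025,.086,.104)).items():
        c=ray(n,uv0[k],zz)[0]
        m=sub(W,c,r,z0,z1);P=W[m]
        print(n,k,"guess",c.round(3),"N",len(P),"mean",P.mean(0).round(4),"z",np.percentile(P[:,2],[5,50,95]).round(4))
        (e,rad)=cv2.minEnclosingCircle(P[:,:2].astype(np.float32));print("   enc",np.round(e,4),round(rad,4),"rect",cv2.minAreaRect((P[:,:2]*1000).astype(np.float32)))
        # contour ray onto plane
        cs,_=cv2.findContours(m.astype(np.uint8),cv2.RETR_EXTERNAL,cv2.CHAIN_APPROX_NONE);q=max(cs,key=cv2.contourArea)[:,0]
        R=ray(n,q,zz).astype(np.float32)*1000
        print("   contour: ell",np.round(cv2.fitEllipse(R)[0],1),np.round(cv2.fitEllipse(R)[1],1),"rect",cv2.minAreaRect(R))
E
```

```text
top table z [ 4.503e-01 -1.006e-01 -2.000e-04]
top h guess [ 0.5   -0.017] N 592 mean [ 0.5024 -0.0178  0.0859] z [0.0813 0.0859 0.0902]
   enc [ 0.5019 -0.0172] 0.0461 rect ((502.5257873535156, -18.020183563232422), (88.58306121826172, 86.24860382080078), 0.6333258152008057)
   contour: ell [502.2 -17.8] [87.5 88.7] rect ((502.49114990234375, -17.922962188720703), (88.42082977294922, 86.05720520019531), 0.6302531361579895)
top cap guess [ 0.553 -0.322] N 213 mean [ 0.5565 -0.336   0.0871] z [0.0802 0.0876 0.0915]
   enc [ 0.5567 -0.3362] 0.0323 rect ((556.2945556640625, -336.4758605957031), (19.860118865966797, 63.86618423461914), 72.75557708740234)
   contour: ell [ 556.9 -335.9] [20.7 77.7] rect ((556.0601196289062, -335.4643249511719), (20.952058792114258, 64.55035400390625), 75.77582550048828)
top el guess [0.501 0.31 ] N 107 mean [0.501  0.3159 0.0933] z [0.0889 0.0931 0.0978]
   enc [0.5011 0.3168] 0.0145 rect ((501.2438659667969, 315.48504638671875), (26.5902042388916, 25.47454071044922), 24.851774215698242)
   contour: ell [501.  315.8] [25.5 27.1] rect ((500.8261413574219, 
[... 543 characters left out ...]
 -0.3308  0.0835] z [0.0774 0.0841 0.0883]
   enc [ 0.5544 -0.3297] 0.0325 rect ((553.6912841796875, -333.0888366699219), (21.62217140197754, 64.71884155273438), 76.86531829833984)
   contour: ell [ 549.6 -325.1] [26.7 74.3] rect ((550.571044921875, -325.2107238769531), (27.846538543701172, 71.34014129638672), 78.72528839111328)
side el guess [0.497 0.321] N 121 mean [0.498  0.3203 0.0918] z [0.0884 0.0921 0.094 ]
   enc [0.4991 0.3198] 0.0149 rect ((499.53900146484375, 319.0838928222656), (26.18576431274414, 26.90352439880371), 57.92380905151367)
   contour: ell [496.8 321.3] [26.4 28.8] rect ((496.4097595214844, 322.013916015625), (26.11439323425293, 29.357229232788086), 41.00149917602539)
```

Run:
```python
from h import *
d=np.load("pics/top0.npy");W=cloud("top",d);im=cv2.imread("pics/top0.png");g=cv2.cvtColor(im,cv2.COLOR_BGR2GRAY)
c=np.array([.5022,-.0178])
# stubs
r=np.hypot(W[...,0]-c[0],W[...,1]-c[1]);m=(r>.055)&(r<.095)&(W[...,2]>.012)
P=W[m][:,:2]-c;a=np.angle(np.mean(np.exp(2j*np.arctan2(P[:,1],P[:,0]))))/2;print("stub pts",len(P),"stub ang",np.degrees(a),"hx",np.degrees(a)+90)
# flange lookup around annulus r 31-35: gray & depth vs angle at z .086
c3=camera_params("top");K=c3["camera_matrix"];T=np.linalg.inv(c3["world_from_camera"])
def proj(p):
    q=T[:3,:3]@p+T[:3,3];return K[0,0]*q[0]/q[2]+K[0,2],K[1,1]*q[1]/q[2]+K[1,2]
ang=np.arange(0,360,3)
M=[]
for t in np.radians(ang):
    v=[]
    for rr in(.030,.032,.034):
        u=proj(np.array([c[0]+rr*np.cos(t),c[1]+rr*np.sin(t),.086]));v.append(cv2.getRectSubPix(g,(1,1),u)[0,0])
    M.append(np.mean(v))
M=np.array(M);w=np.clip(np.median(M)-M-8,0,None);print("slot ang (mod180)",np.degrees(np.angle(np.sum(w*np.exp(2j*np.radians(ang))))/2));print([(int(a),int(b)) for a,b in zip(ang,M) if b<np.median(M)-8])
# cap bar
for n in("top","side"):
    W=cloud(n,np.load(f"pics/{n}0.npy"));
    for z0 in(.07,.08):
        m=sub(W,(.556,-.335),.05,z0,.1);P=W[m][:,:2].astype(np.float32)
        l=cv2.fitLine(P,cv2.DIST_HUBER,0,.01,.01).ravel();print(n,"bar ang",np.degrees(np.arctan2(l[1],l[0])),l[2:],len(P))
    m=sub(W,(.556,-.335),.055,.012,.03);P=W[m];print(n,"disc",len(P),cv2.minEnclosingCircle(P[:,:2].astype(np.float32)))
W=cloud("top",d)
for nm,cc in dict(bottle=(.66,.28),short=(.51,.37)).items():
    P=W[sub(W,cc,.06,.035,.3)];print(nm,P.mean(0),P[:,2].max()) if len(P) else 0
```

```text
stub pts 381 stub ang -46.68153656891981 hx 43.31846343108019
slot ang (mod180) 43.404221523007315
[(21, 106), (24, 86), (27, 66), (30, 61), (33, 72), (36, 80), (39, 78), (42, 74), (45, 72), (48, 71), (51, 70), (54, 72), (57, 77), (60, 93), (63, 111), (204, 107), (207, 94), (210, 85), (213, 79), (216, 80), (219, 80), (222, 80), (225, 77), (228, 77), (231, 74), (234, 69), (237, 66), (240, 77), (243, 97), (246, 105)]
top bar ang -14.970679 [ 0.5562062  -0.33556354] 228
top bar ang -16.357471 [ 0.5685089  -0.34014502] 203
top disc 317 ((0.556404709815979, -0.33699217438697815), 0.041035644710063934)
side bar ang -8.378901 [ 0.54946405 -0.32857686] 146
side bar ang -9.947969 [ 0.5515444  -0.33098724] 93
side disc 190 ((0.5527312755584717, -0.33308613300323486), 0.04248493164777756)
bottle [0.69527083 0.25206202 0.11137363] 0.16678570611710586
short [0.5122769  0.3752441  0.06094952] 0.09865203538911804
```

```bash
cat >> h.py <<'E'
from scipy.spatial.transform import Rotation as Ro
def st(p=True):
    s=read_state();R=Ro.from_quat(s["eef_rot"]).as_matrix();yaw=np.degrees(np.arctan2(R[1,0],R[0,0]))
    if p: print("t",round(float(s["time"]),2),"pos",np.round(s["ee_pos"],4),"yaw",round(yaw,2),"tilt",np.round(R[:2,2],4),"F",np.round(s["ft_force"],2),"T",np.round(s["torque"],2),"w",round(float(s["width"]),4),"j",np.round(s["joint_positions"],2))
    return s,R,yaw
def go(a,b,yaw):
    """world shift b-a in tool axes for a tool pointing down at yaw"""
    y=np.radians(yaw);d=np.array(b)-np.array(a);return np.round([d[0]*np.cos(y)+d[1]*np.sin(y),d[0]*np.sin(y)-d[1]*np.cos(y),-d[2]],4)
E
python3 - <<'E'
from h import *
s,R,y=st();p=s["ee_pos"]
print(go(p,[.5,-.1,.239],y)/11, go([.5,-.1,.239],[.5,.318,.239],y)/9)
E
```

```text
t 0.1 pos [ 0.2541 -0.5707  0.2388] yaw 24.0 tilt [-0.0006  0.0011] F [ 0.07 -0.64  0.61] T [ 0.02  0.   -0.05] w 0.0869 j [ 1.13  0.33 -0.06  1.46  0.02  1.35 -0.09]
[ 3.78272727e-02 -3.00000000e-02 -1.81818182e-05] [ 0.01888889 -0.04243333 -0.        ]
```

Request:
send_rows(steps=[[0, 0, 0, 0.038, -0.03, 0, -1], [0, 0, 0, 0.038, -0.03, 0, -1], [0, 0, 0, 0.038, -0.03, 0, -1], [0, 0, 0, 0.038, -0.03, 0, -1], [0, 0, 0, 0.038, -0.03, 0, -1], [0, 0, 0, 0.038, -0.03, 0, -1], [0, 0, 0, 0.038, -0.03, 0, -1], [0, 0, 0, 0.038, -0.03, 0, -1], [0, 0, 0, 0.038, -0.03, 0, -1], [0, 0, 0, 0.038, -0.03, 0, -1]], force=15)

```text
time: 1.1
ee_pos: [0.481, -0.1339, 0.2345]
eef_rot: [0.98, 0.201, -0.003, -0.001]
ft_force: [0.8, -1.0, -0.3]
width: 0.0871
```

Run:
```python
from h import *
s,R,y=st();p=s["ee_pos"]
print(go(p,[.5,.318,.239],y))
```

```text
t 1.1 pos [ 0.481  -0.1339  0.2345] yaw 23.2 tilt [-0.0066  0.0015] F [ 0.85 -0.98 -0.29] T [-0.01 -0.03  0.  ] w 0.0871 j [ 0.61  0.09 -0.46  1.77  0.04  1.3  -1.02]
[ 0.1955 -0.4078 -0.0045]
```

Request:
send_rows(steps=[[0, 0, 0, 0.02, -0.041, 0, -1], [0, 0, 0, 0.02, -0.041, 0, -1], [0, 0, 0, 0.02, -0.041, 0, -1], [0, 0, 0, 0.02, -0.041, 0, -1], [0, 0, 0, 0.02, -0.041, 0, -1], [0, 0, 0, 0.02, -0.041, 0, -1], [0, 0, 0, 0.02, -0.041, 0, -1], [0, 0, 0, 0.02, -0.041, 0, -1], [0, 0, 0, 0.02, -0.041, 0, -1], [0, 0, 0, 0.018, -0.038, 0, -1]])

```text
time: 2.1
ee_pos: [0.5013, 0.3363, 0.2332]
eef_rot: [0.98, 0.2, -0.004, -0.001]
ft_force: [-0.0, -0.6, 0.7]
width: 0.0873
```

```bash
cat >> h.py <<'E'
def fix(yaw):
    "rotvec (deg, tool axes) to bring tool to straight down at yaw"
    s,R,y=st(False);a=np.radians(yaw);D=np.array([[np.cos(a),np.sin(a),0],[np.sin(a),-np.cos(a),0],[0,0,-1]])
    print("fix",np.round(np.degrees(Ro.from_matrix(R.T@D).as_rotvec()),2))
E
python3 - <<'E'
from h import *
s,R,y=st();p=s["ee_pos"]
print(go(p,[.5,.318,.084],y));fix(24)
E
```

```text
t 2.1 pos [0.5013 0.3363 0.2332] yaw 23.07 tilt [-0.0077  0.0007] F [-0.03 -0.59  0.69] T [ 0.02 -0.11 -0.04] w 0.0873 j [-0.07  0.39 -0.77  1.49  0.27  1.37 -2.02]
[-0.0084  0.0164  0.1492]
fix [-0.21  0.39 -0.93]
```

Request:
send_rows(steps=[[-0.2, 0.4, -0.9, -0.008, 0.016, 0, -1], [0, 0, 0, 0, 0, 0.02, -1], [0, 0, 0, 0, 0, 0.02, -1], [0, 0, 0, 0, 0, 0.02, -1], [0, 0, 0, 0, 0, 0.02, -1], [0, 0, 0, 0, 0, 0.02, -1], [0, 0, 0, 0, 0, 0.02, -1], [0, 0, 0, 0, 0, 0.02, -1], [0, 0, 0, 0, 0, 0.005, -1], [0, 0, 0, 0, 0, 0, -1]])

```text
time: 3.1
ee_pos: [0.4931, 0.328, 0.0782]
eef_rot: [0.976, 0.216, -0.004, -0.002]
ft_force: [0.6, -0.1, -0.3]
width: 0.0875
```

Run:
```python
from h import *
s,R,y=st();p=s["ee_pos"]
print(go(p,[.5,.318,.086],y));fix(24)
p,d=camera("side");cv2.imwrite("pics/s1.png",p);np.save("pics/s1.npy",d)
c=p[230:350,150:300];cv2.imwrite("pics/s1z.png",cv2.convertScaleAbs(cv2.resize(c,(750,600),interpolation=cv2.INTER_CUBIC),alpha=1.5,beta=15))
```

```text
t 3.1 pos [0.4931 0.328  0.0782] yaw 24.89 tilt [-0.0096  0.0022] F [ 0.55 -0.1  -0.26] T [ 0.01 -0.   -0.02] w 0.0875 j [-0.08  0.51 -0.73  1.69  0.37  1.09 -2.06]
[ 0.0021  0.012  -0.0078]
fix [-0.35  0.45  0.89]
```

View pics/s1z.png

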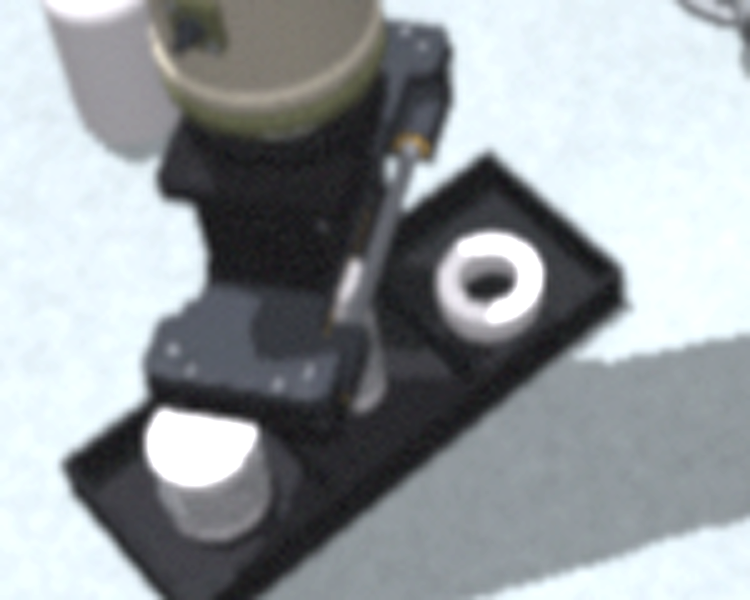

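The side view shows the gripper straddling the element, whose foot is just visible at about (222,306). The neighbouring things in the bin look untouched. I centre the gripper, then close.

Request:
send_rows(steps=[[-0.4, 0.5, 0.9, 0.002, 0.012, -0.008, -1], [0, 0, 0, 0, 0, 0, -1], [0, 0, 0, 0, 0, 0, -1], [0, 0, 0, 0, 0, 0, 1], [0, 0, 0, 0, 0, 0, 1], [0, 0, 0, 0, 0, 0, 1], [0, 0, 0, 0, 0, 0, 1], [0, 0, 0, 0, 0, 0, 1], [0, 0, 0, 0, 0, 0, 1], [0, 0, 0, 0, 0, 0, 1]])

```text
time: 4.15
ee_pos: [0.5024, 0.3182, 0.0911]
eef_rot: [0.978, 0.207, 0.004, -0.0]
ft_force: [0.1, 0.0, -0.1]
width: 0.0388
```

Run:
```python
from h import *
s,R,y=st();p=s["ee_pos"]
fix(24)
p,d=camera("side");cv2.imwrite("pics/s2.png",p);np.save("pics/s2.npy",d)
c=p[230:350,150:300];cv2.imwrite("pics/s2z.png",cv2.convertScaleAbs(cv2.resize(c,(750,600),interpolation=cv2.INTER_CUBIC),alpha=1.5,beta=15))
```

```text
t 4.15 pos [0.5024 0.3182 0.0911] yaw 23.89 tilt [0.0073 0.0017] F [ 0.06  0.   -0.1 ] T [-0.04 -0.05 -0.04] w 0.0388 j [-0.07  0.49 -0.73  1.69  0.36  1.1  -2.05]
fix [ 0.08 -0.42 -0.11]
```

View pics/s2z.png

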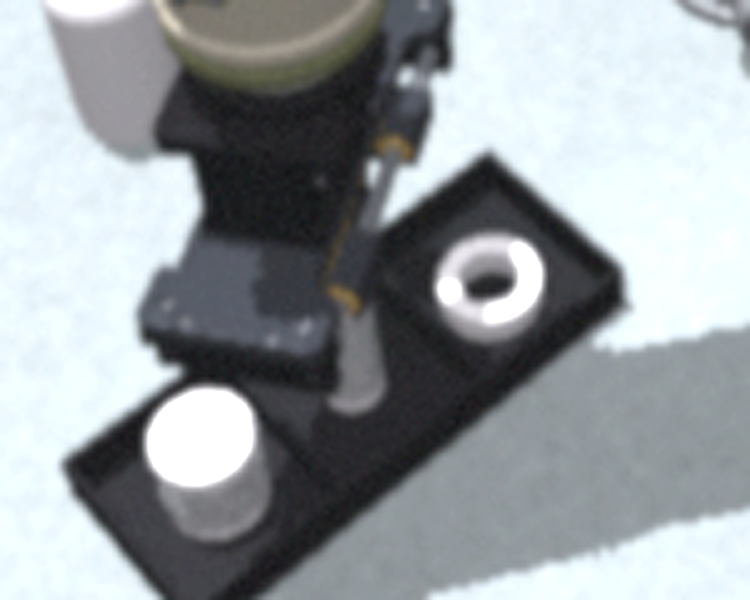

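Request:
send_rows(steps=[[0, -0.4, 0, 0, 0, 0.004, 1], [0, 0, 0, 0, 0, 0, 1], [0, 0, 0, 0, 0, 0, 1], [0, 0, 0, 0, 0, 0, 1], [0, 0, 0, 0, 0, 0, 1], [0, 0, 0, 0, 0, 0, 1], [0, 0, 0, 0, 0, 0, 1], [0, 0, 0, 0, 0, 0, 1], [0, 0, 0, 0, 0, 0, 1], [0, 0, 0, 0, 0, 0, 1]])

```text
time: 5.2
ee_pos: [0.5027, 0.3188, 0.0873]
eef_rot: [0.978, 0.207, 0.0, 0.0]
ft_force: [-0.8, 0.6, 1.9]
width: 0.0273
```

Run:
```python
from h import *
s,R,y=st();p=s["ee_pos"]
fix(24)
p,d=camera("side");cv2.imwrite("pics/s3.png",p);np.save("pics/s3.npy",d)
c=p[230:350,150:300];cv2.imwrite("pics/s3z.png",cv2.convertScaleAbs(cv2.resize(c,(750,600),interpolation=cv2.INTER_CUBIC),alpha=1.5,beta=15))
```

```text
t 5.2 pos [0.5027 0.3188 0.0873] yaw 23.9 tilt [ 0.001  -0.0005] F [-0.78  0.57  1.91] T [-0.    0.13 -0.02] w 0.0273 j [-0.07  0.5  -0.72  1.68  0.37  1.1  -2.06]
fix [ 0.05 -0.04 -0.1 ]
```

View pics/s3z.png

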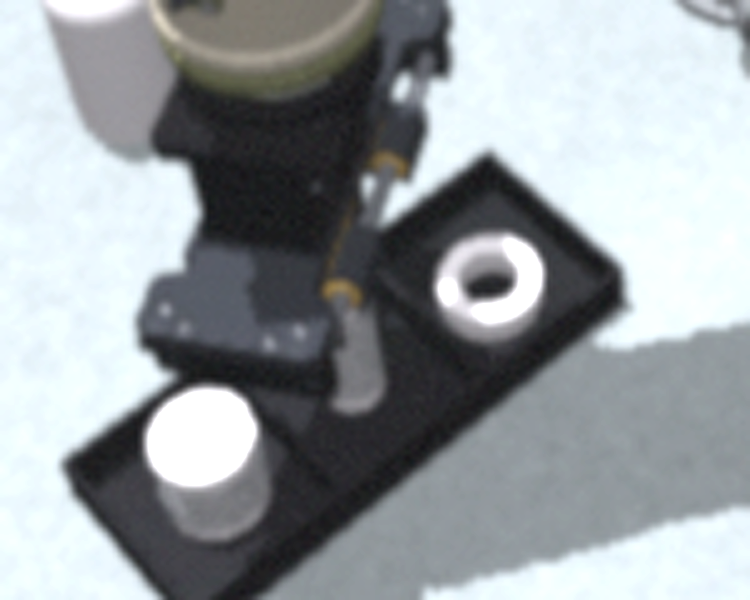

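Request:
send_rows(steps=[[0, 0, 0, 0, 0, -0.02, 1], [0, 0, 0, 0, 0, -0.04, 1], [0, 0, 0, 0, 0, -0.04, 1], [0, 0, 0, 0, 0, -0.03, 1], [0, 0, 0, -0.009, 0.02, 0, 1], [0, 0, 0, -0.018, 0.04, 0, 1], [0, 0, 0, -0.018, 0.04, 0, 1], [0, 0, 0, -0.018, 0.04, 0, 1], [0, 0, 0, -0.018, 0.04, 0, 1], [0, 0, 0, -0.018, 0.04, 0, 1]])

```text
time: 6.25
ee_pos: [0.4985, 0.0753, 0.2194]
eef_rot: [0.977, 0.213, -0.002, -0.001]
ft_force: [0.3, -0.4, -1.2]
width: 0.0277
```

Run:
```python
from h import *
s,R,y=st();p=s["ee_pos"]
fix(24);print(go(p,[.504,-.0151,.22],y))
```

```text
t 6.25 pos [0.4985 0.0753 0.2194] yaw 24.59 tilt [-0.0042  0.0006] F [ 0.35 -0.37 -1.19] T [ 0.03 -0.05 -0.03] w 0.0277 j [ 0.4   0.14 -0.69  1.77  0.09  1.27 -1.45]
fix [-0.13  0.2   0.59]
[-0.0326  0.0845 -0.0006]
```

Request:
send_rows(steps=[[-0.1, 0.2, 0.6, -0.012, 0.034, 0, 1], [0, 0, 0, -0.01, 0.025, 0, 1], [0, 0, 0, -0.004, 0.01, 0, 1], [0, 0, 0, 0, 0, 0, 1], [0, 0, 0, 0, 0, 0, 1], [0, 0, 0, 0, 0, 0, 1], [0, 0, 0, 0, 0, 0, 1], [0, 0, 0, 0, 0, 0, 1], [0, 0, 0, 0, 0, 0, 1], [0, 0, 0, 0, 0, 0, 1]])

```text
time: 7.25
ee_pos: [0.5017, -0.0018, 0.2183]
eef_rot: [0.978, 0.207, -0.001, 0.0]
ft_force: [-0.2, 0.3, 0.2]
width: 0.0273
```

Run:
```python
from h import *
s,R,y=st();p=s["ee_pos"]
fix(24);print(go(p,[.504,-.0151,.22],y))
p,d=camera("side");cv2.imwrite("pics/s4.png",p);np.save("pics/s4.npy",d)
c=p[110:260,210:397];cv2.imwrite("pics/s4z.png",cv2.convertScaleAbs(cv2.resize(c,(748,600),interpolation=cv2.INTER_CUBIC),alpha=1.5,beta=15))
```

```text
t 7.25 pos [ 0.5017 -0.0018  0.2183] yaw 23.88 tilt [-0.0019 -0.0005] F [-0.23  0.31  0.24] T [-0.06  0.01  0.01] w 0.0273 j [ 0.5   0.12 -0.62  1.78  0.07  1.26 -1.3 ]
fix [-0.02  0.11 -0.12]
[-0.0033  0.0131 -0.0017]
```

View pics/s4z.png

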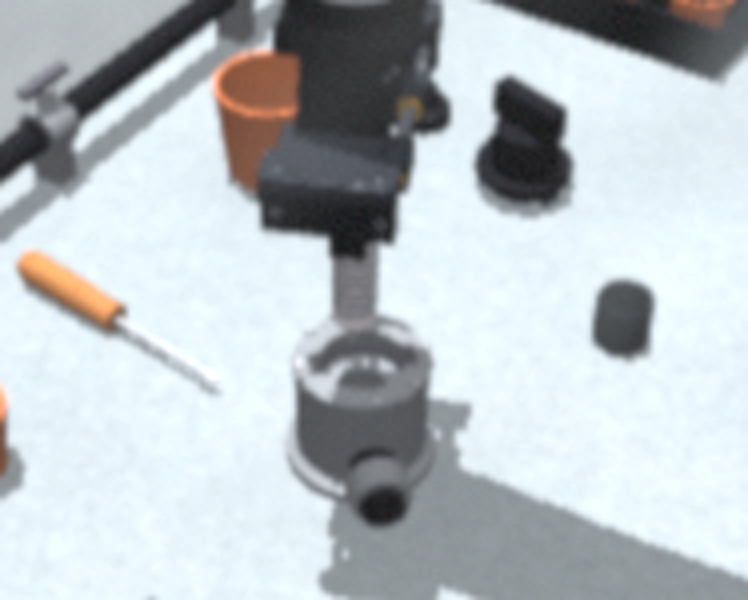

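The side view shows the element hanging upright at zoom (355,285), nearly over the housing's mouth at (365,365). I measure both from this one view.

```bash
cat >> h.py <<'E'
from scipy.optimize import least_squares
def circ(P,r,c0):
    f=lambda q:np.hypot(P[:,0]-q[0],P[:,1]-q[1])-r
    o=least_squares(f,c0,loss="soft_l1",f_scale=.002);return o.x,np.median(np.abs(f(o.x)))
E
python3 - <<'E'
from h import *
d=np.load("pics/s4.npy");W=cloud("side",d);im=cv2.imread("pics/s4.png")
# element column: pixels
uv=[]
m=sub(W,(.50,-.002),.03,.14,.19)
v,u=np.nonzero(m);print("px",u.min(),u.max(),v.min(),v.max(),len(u))
P=W[m];
for z0,z1 in((.14,.155),(.155,.17),(.17,.19),(.14,.19)):
    Q=P[(P[:,2]>z0)&(P[:,2]<z1)]
    if len(Q)>8: print(z0,len(Q),[np.round(k,4) for k in circ(Q,.0138,(.5,0))])
d0=np.load("pics/side0.npy");W0=cloud("side",d0)
for nm,WW in(("s0",W0),("s4",W)):
    m=sub(WW,(.5,-.014),.06,.057,.076);Q=WW[m];Q=Q[np.hypot(Q[:,0]-.5,Q[:,1]+.014)>.036]
    print(nm,len(Q),[np.round(k,4) for k in circ(Q,.045,(.5,-.014))], "free",np.round(least_squares(lambda q:np.hypot(Q[:,0]-q[0],Q[:,1]-q[1])-q[2],(.5,-.014,.045),loss="soft_l1",f_scale=.002).x,4))
    m=sub(WW,(.5,-.014),.06,.076,.1);Q=WW[m];print(np.median(Q[:,2]),np.round(cv2.minAreaRect((Q[:,:2]).astype(np.float32))[0],4))
for z0,z1 in((.03,.06),(.06,.085),(.03,.085)):
    m=sub(W0,(.5,.318),.03,z0,z1);Q=W0[m];print("el s0",len(Q),[np.round(k,4) for k in circ(Q,.0138,(.5,.318))])
E
```

```text
px 293 304 174 191 169
0.14 43 [array([ 0.4983, -0.0014]), np.float64(0.0007)]
0.155 54 [array([ 0.4986, -0.0011]), np.float64(0.0006)]
0.17 72 [array([ 0.4988, -0.0016]), np.float64(0.0007)]
0.14 169 [array([ 0.4986, -0.0014]), np.float64(0.0007)]
s0 215 [array([ 0.5009, -0.0149]), np.float64(0.0013)] free [ 0.4987 -0.0117  0.041 ]
0.08355777108664642 [ 0.5007 -0.0143]
s4 214 [array([ 0.5008, -0.0147]), np.float64(0.0015)] free [ 0.4985 -0.0118  0.0411]
0.08369512371630561 [ 0.4993 -0.0139]
el s0 96 [array([0.4993, 0.3192]), np.float64(0.0005)]
el s0 84 [array([0.4995, 0.3189]), np.float64(0.0005)]
el s0 180 [array([0.4994, 0.3191]), np.float64(0.0005)]
```

All estimates agree on TCP target (0.5039, -0.0149). I lower to just above the pocket first.

Run:
```python
from h import *
s,R,y=st();p=s["ee_pos"]
fix(24);print(go(p,[.5039,-.0149,.155],y))
```

```text
t 7.3 pos [ 0.5017 -0.0018  0.2184] yaw 23.88 tilt [-0.0019 -0.0004] F [ 0.26  0.36 -0.46] T [-0.    0.05  0.01] w 0.0276 j [ 0.5   0.12 -0.62  1.78  0.07  1.26 -1.3 ]
fix [-0.02  0.11 -0.12]
[-0.0033  0.0129  0.0634]
```

Request:
send_rows(steps=[[0, 0.1, 0, -0.003, 0.012, 0, 1], [0, 0, 0, 0, 0, 0, 1], [0, 0, 0, 0, 0, 0, 1], [0, 0, 0, 0, 0, 0.02, 1], [0, 0, 0, 0, 0, 0.02, 1], [0, 0, 0, 0, 0, 0.012, 1], [0, 0, 0, 0, 0, 0.004, 1], [0, 0, 0, 0, 0, 0, 1], [0, 0, 0, 0, 0, 0, 1], [0, 0, 0, 0, 0, 0, 1]])

```text
time: 8.3
ee_pos: [0.5054, -0.0161, 0.1625]
eef_rot: [0.979, 0.206, 0.001, 0.0]
ft_force: [0.2, -0.1, -0.3]
width: 0.0274
```

Run:
```python
from h import *
s,R,y=st();p=s["ee_pos"]
fix(24);print(go(p,[.5039,-.0149,.155],y))
```

```text
t 8.3 pos [ 0.5054 -0.0161  0.1625] yaw 23.75 tilt [ 0.003 -0.   ] F [ 0.17 -0.07 -0.31] T [-0.01  0.    0.  ] w 0.0274 j [ 0.5   0.18 -0.61  1.85  0.11  1.15 -1.3 ]
fix [ 0.07 -0.15 -0.25]
[-0.0008 -0.0017  0.0075]
```

Request:
send_rows(steps=[[0, -0.1, -0.2, -0.0008, -0.0015, 0, 1], [0, 0, 0, 0, 0, 0, 1], [0, 0, 0, 0, 0, 0, 1], [0, 0, 0, 0, 0, 0, 1], [0, 0, 0, 0, 0, 0.008, 1], [0, 0, 0, 0, 0, 0.004, 1], [0, 0, 0, 0, 0, 0, 1], [0, 0, 0, 0, 0, 0, 1], [0, 0, 0, 0, 0, 0, 1], [0, 0, 0, 0, 0, 0, 1]])

```text
time: 9.3
ee_pos: [0.5046, -0.015, 0.1506]
eef_rot: [0.978, 0.208, 0.001, 0.001]
ft_force: [0.4, 0.4, -0.5]
width: 0.028
```

Run:
```python
from h import *
s,R,y=st();p=s["ee_pos"]
fix(24);print(go(p,[.5039,-.0149,.111],y))
```

```text
t 9.3 pos [ 0.5046 -0.015   0.1506] yaw 23.97 tilt [ 0.0029 -0.0011] F [ 0.4   0.37 -0.46] T [-0.03  0.04 -0.03] w 0.028 j [ 0.5   0.19 -0.61  1.86  0.12  1.12 -1.31]
fix [ 0.13 -0.13 -0.03]
[-0.0006 -0.0003  0.0396]
```

Request:
send_rows(steps=[[0.1, -0.1, 0, -0.0006, 0, 0, 1], [0, 0, 0, 0, 0, 0, 1], [0, 0, 0, 0, 0, 0.004, 1], [0, 0, 0, 0, 0, 0.004, 1], [0, 0, 0, 0, 0, 0.003, 1], [0, 0, 0, 0, 0, 0.002, 1], [0, 0, 0, 0, 0, 0, 1], [0, 0, 0, 0, 0, 0, 1], [0, 0, 0, 0, 0, 0, 1], [0, 0, 0, 0, 0, 0, 1]])

```text
time: 10.3
ee_pos: [0.504, -0.0152, 0.1365]
eef_rot: [0.978, 0.208, 0.0, 0.0]
ft_force: [0.5, -0.2, 0.0]
width: 0.0272
```

Run:
```python
from h import *
s,R,y=st();p=s["ee_pos"]
fix(24);print(go(p,[.5039,-.0149,.111],y))
```

```text
t 10.3 pos [ 0.504  -0.0152  0.1365] yaw 23.97 tilt [ 0.0005 -0.0002] F [ 0.54 -0.15  0.03] T [0.03 0.01 0.02] w 0.0272 j [ 0.49  0.21 -0.61  1.88  0.13  1.1  -1.32]
fix [ 0.02 -0.02 -0.03]
[ 0.0001 -0.0004  0.0255]
```

It is in the pocket with no contact force, so I lower further.

Request:
send_rows(steps=[[0, 0, 0, 0, 0, 0.006, 1], [0, 0, 0, 0, 0, 0.006, 1], [0, 0, 0, 0, 0, 0.005, 1], [0, 0, 0, 0, 0, 0.003, 1], [0, 0, 0, 0, 0, 0.002, 1], [0, 0, 0, 0, 0, 0, 1], [0, 0, 0, 0, 0, 0, 1], [0, 0, 0, 0, 0, 0, 1], [0, 0, 0, 0, 0, 0, 1], [0, 0, 0, 0, 0, 0, 1]])

```text
time: 11.3
ee_pos: [0.5041, -0.0152, 0.1126]
eef_rot: [0.978, 0.208, 0.0, 0.0]
ft_force: [-0.5, 0.1, -0.0]
width: 0.0272
```

Run:
```python
from h import *
s,R,y=st();p=s["ee_pos"]
fix(24);print(go(p,[.5039,-.0149,.111],y))
```

```text
t 11.3 pos [ 0.5041 -0.0152  0.1126] yaw 23.98 tilt [ 0.0007 -0.0001] F [-0.5   0.12 -0.02] T [ 0.   -0.01 -0.01] w 0.0272 j [ 0.49  0.24 -0.6   1.9   0.15  1.05 -1.33]
fix [ 0.02 -0.04 -0.02]
[-0.0001 -0.0004  0.0016]
```

Request:
send_rows(steps=[[0, 0, 0, 0, 0, 0, -1], [0, 0, 0, 0, 0, 0, -1], [0, 0, 0, 0, 0, 0, -1], [0, 0, 0, 0, 0, 0, -1], [0, 0, 0, 0, 0, 0, -1], [0, 0, 0, 0, 0, 0, -1], [0, 0, 0, 0, 0, -0.02, -1], [0, 0, 0, 0, 0, -0.03, -1], [0, 0, 0, 0, 0, -0.03, -1], [0, 0, 0, 0, 0, -0.03, -1]])

```text
time: 12.3
ee_pos: [0.5015, -0.0152, 0.2222]
eef_rot: [0.978, 0.208, -0.003, -0.001]
ft_force: [0.8, -0.2, -0.2]
width: 0.0864
```

Run:
```python
from h import *
s,R,y=st();p=s["ee_pos"]
fix(-15);print(go(p,[.556,-.336,.22],y))
p,d=camera("side");cv2.imwrite("pics/s5.png",p);np.save("pics/s5.npy",d)
c=p[110:260,210:397];cv2.imwrite("pics/s5z.png",cv2.convertScaleAbs(cv2.resize(c,(748,600),interpolation=cv2.INTER_CUBIC),alpha=1.5,beta=15))
W=cloud("side",d);m=sub(W,(.5,-.0145),.02,.095,.135);P=W[m];print(len(P),P[:,2].max(),circ(P[P[:,2]<.11],.0138,(.5,-.0145)))
```

```text
t 12.3 pos [ 0.5015 -0.0152  0.2222] yaw 24.0 tilt [-0.0072  0.0013] F [ 0.79 -0.17 -0.23] T [ 0.04 -0.05  0.06] w 0.0864 j [ 0.52  0.12 -0.61  1.77  0.07  1.28 -1.27]
fix [-0.11  0.41 39.  ]
[-0.0807  0.3152  0.0022]
116 0.11635276287225171 (array([ 0.50122292, -0.01528257]), np.float64(0.000564148647648522))
```

View pics/s5z.png

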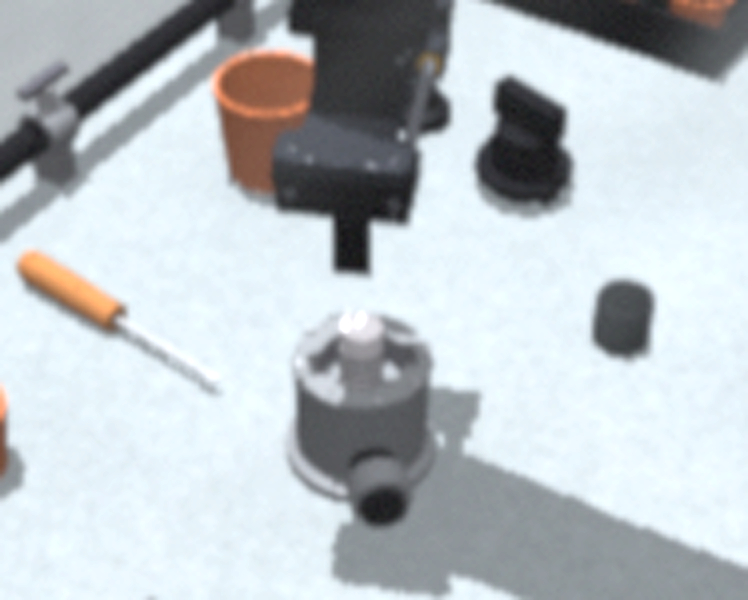

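The element is home: its top is at z=0.116 and it is upright. Next is the cap.

Request:
send_rows(steps=[[0, 0.2, 8, -0.008, 0.031, 0, -1], [0, 0.2, 8, -0.004, 0.032, 0, -1], [0, 0, 8, 0.001, 0.032, 0, -1], [0, 0, 8, 0.005, 0.032, 0, -1], [0, 0, 7, 0.01, 0.031, 0, -1], [0, 0, 0, 0.0135, 0.0295, 0, -1], [0, 0, 0, 0.0135, 0.0295, 0, -1], [0, 0, 0, 0.0135, 0.0295, 0, -1], [0, 0, 0, 0.01, 0.02, 0, -1], [0, 0, 0, 0, 0, 0, -1]])

```text
time: 13.35
ee_pos: [0.5496, -0.3027, 0.2288]
eef_rot: [0.99, -0.143, 0.006, -0.001]
ft_force: [0.3, 1.0, -0.9]
width: 0.087
```

Run:
```python
from h import *
s,R,y=st();p=s["ee_pos"]
fix(-15);print(go(p,[.5555,-.3348,.081],y))
```

```text
t 13.35 pos [ 0.5496 -0.3027  0.2288] yaw -16.45 tilt [ 0.0116 -0.0006] F [ 0.3   1.03 -0.9 ] T [ 0.08  0.11 -0.03] w 0.087 j [ 0.71  0.36 -0.36  1.46  0.13  1.33 -1.51]
fix [-0.15 -0.65 -1.45]
[0.0147 0.0292 0.1478]
```

Request:
send_rows(steps=[[-0.1, -0.6, -1.4, 0.013, 0.025, 0, -1], [0, 0, 0, 0, 0, 0, -1], [0, 0, 0, 0, 0, 0.03, -1], [0, 0, 0, 0, 0, 0.03, -1], [0, 0, 0, 0, 0, 0.025, -1], [0, 0, 0, 0, 0, 0.01, -1], [0, 0, 0, 0, 0, 0, -1], [0, 0, 0, 0, 0, 0, -1], [0, 0, 0, 0, 0, 0, -1], [0, 0, 0, 0, 0, 0, -1]])

```text
time: 14.35
ee_pos: [0.5583, -0.3258, 0.1342]
eef_rot: [0.992, -0.129, 0.003, -0.001]
ft_force: [0.8, 0.0, 0.3]
width: 0.0871
```

Run:
```python
from h import *
s,R,y=st();p=s["ee_pos"]
fix(-15);print(go(p,[.5555,-.3348,.081],y))
```

```text
t 14.35 pos [ 0.5583 -0.3258  0.1342] yaw -14.8 tilt [0.0063 0.0011] F [0.8  0.01 0.26] T [ 0.06  0.03 -0.  ] w 0.0871 j [ 0.72  0.47 -0.35  1.52  0.16  1.18 -1.48]
fix [-0.16 -0.33  0.2 ]
[-0.0004  0.0094  0.0532]
```

Request:
send_rows(steps=[[-0.1, -0.3, 0.2, 0, 0.009, 0, -1], [0, 0, 0, 0, 0, 0, -1], [0, 0, 0, 0, 0, 0.02, -1], [0, 0, 0, 0, 0, 0.018, -1], [0, 0, 0, 0, 0, 0.007, -1], [0, 0, 0, 0, 0, 0.003, -1], [0, 0, 0, 0, 0, 0, -1], [0, 0, 0, 0, 0, 0, -1], [0, 0, 0, 0, 0, 0, -1], [0, 0, 0, 0, 0, 0, -1]])

```text
time: 15.35
ee_pos: [0.5584, -0.3385, 0.091]
eef_rot: [0.991, -0.132, 0.004, 0.002]
ft_force: [0.2, 0.1, -0.5]
width: 0.0868
```

Run:
```python
from h import *
s,R,y=st();p=s["ee_pos"]
fix(-15);print(go(p,[.5555,-.3348,.081],y))
p,d=camera("side");cv2.imwrite("pics/s6.png",p);np.save("pics/s6.npy",d)
c=p[80:230,250:437];cv2.imwrite("pics/s6z.png",cv2.convertScaleAbs(cv2.resize(c,(748,600),interpolation=cv2.INTER_CUBIC),alpha=2,beta=15))
```

```text
t 15.35 pos [ 0.5584 -0.3385  0.091 ] yaw -15.17 tilt [ 0.0078 -0.0044] F [ 0.21  0.05 -0.49] T [0.05 0.02 0.01] w 0.0868 j [ 0.72  0.52 -0.33  1.54  0.19  1.1  -1.49]
fix [ 0.13 -0.5  -0.17]
[-0.0037 -0.0028  0.01  ]
```

View pics/s6z.png

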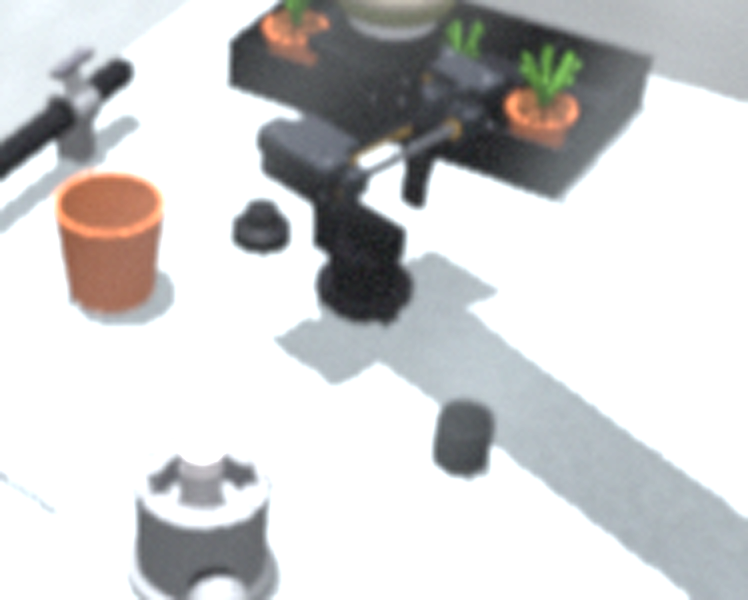

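The side view shows the fingers either side of the bar at zoom (365,230), with plug and pot clear. I trim the position, then close.

Request:
send_rows(steps=[[0.1, -0.5, -0.1, -0.003, -0.002, 0.008, -1], [0, 0, 0, 0, 0, 0, -1], [0, 0, 0, 0, 0, 0, 1], [0, 0, 0, 0, 0, 0, 1], [0, 0, 0, 0, 0, 0, 1], [0, 0, 0, 0, 0, 0, 1], [0, 0, 0, 0, 0, 0, 1], [0, 0, 0, 0, 0, 0, 1], [0, 0, 0, 0, 0, 0, 1], [0, 0, 0, 0, 0, 0, 1]], force=35)

```text
time: 16.4
ee_pos: [0.556, -0.3356, 0.0828]
eef_rot: [0.991, -0.131, -0.0, 0.0]
ft_force: [-0.2, 0.6, 1.1]
width: 0.0311
```

Run:
```python
from h import *
s,R,y=st();p=s["ee_pos"]
fix(-15);print(go(p,[.5555,-.3348,.081],y))
```

```text
t 16.4 pos [ 0.556  -0.3356  0.0828] yaw -15.05 tilt [-0.0003 -0.0004] F [-0.21  0.6   1.12] T [0.03 0.07 0.02] w 0.0311 j [ 0.72  0.53 -0.33  1.55  0.19  1.1  -1.49]
fix [ 0.03  0.01 -0.05]
[-0.0007 -0.0007  0.0018]
```

Request:
send_rows(steps=[[0, 0, 0, 0, 0, 0.002, 1], [0, 0, 0, 0, 0, 0, 1], [0, 0, 0, 0, 0, 0, 1], [0, 0, 0, 0, 0, 0, 1], [0, 0, 0, 0, 0, 0, 1], [0, 0, 0, 0, 0, 0, 1], [0, 0, 0, 0, 0, -0.015, 1], [0, 0, 0, 0, 0, -0.03, 1], [0, 0, 0, 0, 0, -0.03, 1], [0, 0, 0, 0, 0, -0.03, 1]])

```text
time: 17.4
ee_pos: [0.5534, -0.3342, 0.1861]
eef_rot: [0.991, -0.131, -0.005, -0.002]
ft_force: [0.6, -0.2, -0.8]
width: 0.0178
```

Run:
```python
from h import *
s,R,y=st();p=s["ee_pos"]
fix(43.4);print(go(p,[.503,-.0151,.23],y))
```

```text
t 17.4 pos [ 0.5534 -0.3342  0.1861] yaw -15.02 tilt [-0.0085  0.0046] F [ 0.58 -0.2  -0.77] T [0.02 0.03 0.  ] w 0.0178 j [ 0.73  0.44 -0.35  1.45  0.15  1.29 -1.46]
fix [ -0.39   0.43 -58.42]
[-0.1314 -0.2951 -0.0439]
```

Request:
send_rows(steps=[[-0.4, 0.4, 0, 0, 0, -0.035, 1], [0, 0, -7.3, -0.012, -0.027, -0.01, 1], [0, 0, -7.3, -0.008, -0.028, 0, 1], [0, 0, -7.3, -0.005, -0.029, 0, 1], [0, 0, -7.3, -0.001, -0.029, 0, 1], [0, 0, -7.3, 0.003, -0.029, 0, 1], [0, 0, -7.3, 0.006, -0.029, 0, 1], [0, 0, -7.3, 0.01, -0.028, 0, 1], [0, 0, -7.3, 0.013, -0.026, 0, 1], [0, 0, 0, 0.01, -0.014, 0, 1]])

```text
time: 18.4
ee_pos: [0.5108, -0.08, 0.2473]
eef_rot: [0.922, 0.386, 0.002, 0.01]
ft_force: [-0.1, -0.1, -0.5]
width: 0.0175
```

Run:
```python
from h import *
s,R,y=st();p=s["ee_pos"]
fix(43.4);print(go(p,[.503,-.0151,.235],y))
```

```text
t 18.4 pos [ 0.5108 -0.08    0.2473] yaw 45.46 tilt [ 0.0119 -0.016 ] F [-0.1  -0.08 -0.5 ] T [ 0.04 -0.01  0.07] w 0.0175 j [ 0.65  0.13 -0.64  1.72  0.09  1.31 -0.78]
fix [1.13 0.15 2.06]
[ 0.0408 -0.0511  0.0123]
```

Request:
send_rows(steps=[[1.1, 0.1, 2, 0.022, -0.026, 0, 1], [0, 0, 0, 0.015, -0.016, 0, 1], [0, 0, 0, 0, 0, 0, 1], [0, 0, 0, 0, 0, 0, 1], [0, 0, 0, 0, 0, 0, 1], [0, 0, 0, 0, 0, 0, 1], [0, 0, 0, 0, 0, 0, 1], [0, 0, 0, 0, 0, 0, 1], [0, 0, 0, 0, 0, 0, 1], [0, 0, 0, 0, 0, 0, 1]])

```text
time: 19.4
ee_pos: [0.5077, -0.0251, 0.25]
eef_rot: [0.933, 0.359, 0.0, 0.002]
ft_force: [-0.1, 0.5, -1.1]
width: 0.018
```

Run:
```python
from h import *
s,R,y=st();p=s["ee_pos"]
fix(43.4);print(go(p,[.503,-.0151,.235],y))
p,d=camera("side");cv2.imwrite("pics/s7.png",p);np.save("pics/s7.npy",d)
c=p[90:240,210:397];cv2.imwrite("pics/s7z.png",cv2.convertScaleAbs(cv2.resize(c,(748,600),interpolation=cv2.INTER_CUBIC),alpha=2,beta=15))
W=cloud("side",d);m=sub(W,s["ee_pos"][:2],.06,.14,.25);P=W[m];print(len(P),np.histogram(P[:,2],np.arange(.14,.255,.005)))
```

```text
t 19.4 pos [ 0.5077 -0.0251  0.25  ] yaw 42.1 tilt [ 0.0022 -0.0038] F [-0.06  0.46 -1.12] T [-0.05 -0.02  0.03] w 0.018 j [ 0.59  0.12 -0.67  1.72  0.08  1.33 -0.94]
fix [ 0.25  0.06 -1.3 ]
[ 0.0032 -0.0105  0.015 ]
716 (array([  0,   0,   0,   0,   0,   5,   9,   0,  15, 138, 136,  40,  36,
        35,  37,  31,  48,  68,  41,  41,  26,  10]), array([0.14 , 0.145, 0.15 , 0.155, 0.16 , 0.165, 0.17 , 0.175, 0.18 ,
       0.185, 0.19 , 0.195, 0.2  , 0.205, 0.21 , 0.215, 0.22 , 0.225,
       0.23 , 0.235, 0.24 , 0.245, 0.25 ]))
```

View pics/s7z.png

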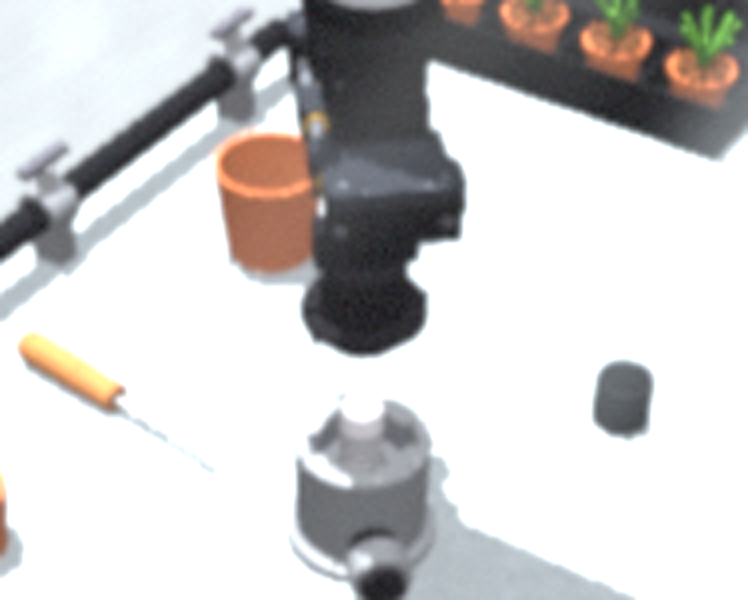

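The side view shows the cap at zoom (365,310), hanging over the housing's mouth at (363,450), with the element top at (362,412).

```bash
cat >> h.py <<'E'
def hullfit(P,r,c0):
    h=cv2.convexHull((P[:,:2]*1000).astype(np.float32))[:,0]/1000
    # densify hull support: points within 3mm of boundary
    c=np.array(c0)
    for _ in range(5):
        Q=P[np.abs(np.hypot(P[:,0]-c[0],P[:,1]-c[1])-r)<.004][:,:2]
        c,e=circ(Q,r,c)
    H=circ(h,r,c)
    a=np.degrees(np.arctan2(Q[:,1]-c[1],Q[:,0]-c[0]));b,_=np.histogram(a,12,(-180,180))
    print("  edge",c.round(4),round(e,4),len(Q),"ang hist",b.tolist(),"hull",H[0].round(4),round(H[1],4),len(h))
    return c
E
python3 - <<'E'
from h import *
d=np.load("pics/s7.npy");W=cloud("side",d)
print("cap now");
for z0,z1 in((.182,.190),(.184,.194),(.180,.196)): hullfit(W[sub(W,(.505,-.0225),.05,z0,z1)],.040,(.505,-.0225))
print("flange s7,s0")
hullfit(W[sub(W,(.501,-.0145),.055,.078,.09)],.045,(.501,-.0145))
W0=cloud("side",np.load("pics/side0.npy"));hullfit(W0[sub(W0,(.501,-.0145),.055,.078,.09)],.045,(.501,-.0145))
print("cap s0 side, top");hullfit(W0[sub(W0,(.553,-.333),.05,.012,.024)],.040,(.553,-.333))
Wt=cloud("top",np.load("pics/top0.npy"));hullfit(Wt[sub(Wt,(.556,-.336),.05,.012,.03)],.040,(.556,-.336))
print("top flange");hullfit(Wt[sub(Wt,(.502,-.0178),.055,.078,.096)],.045,(.502,-.0178))
E
```

```text
cap now
  edge [ 0.5077 -0.025 ] 0.0008 87 ang hist [7, 3, 3, 0, 0, 2, 3, 3, 14, 19, 20, 13] hull [ 0.5068 -0.0234] 0.0002 24
  edge [ 0.5074 -0.0254] 0.001 123 ang hist [10, 4, 4, 0, 0, 3, 8, 9, 21, 22, 26, 16] hull [ 0.5067 -0.0233] 0.0002 27
  edge [ 0.5075 -0.0254] 0.001 132 ang hist [10, 5, 4, 0, 0, 3, 8, 11, 21, 25, 27, 18] hull [ 0.5067 -0.0233] 0.0002 27
flange s7,s0
  edge [ 0.5007 -0.0156] 0.0013 165 ang hist [11, 13, 7, 9, 6, 8, 11, 13, 17, 25, 22, 23] hull [ 0.5003 -0.0147] 0.0008 22
  edge [ 0.5007 -0.0153] 0.0014 175 ang hist [12, 13, 10, 9, 12, 11, 11, 14, 18, 22, 24, 19] hull [ 0.5005 -0.0145] 0.0005 28
cap s0 side, top
  edge [ 0.5556 -0.3365] 0.0014 76 ang hist [6, 2, 2, 0, 0, 2, 3, 6, 12, 16, 17, 10] hull [ 0.5547 -0.3332] 0.0007 18
  edge [ 0.5577 -0.3386] 0.0018 139 ang hist [13, 10, 10, 7, 1, 5, 8, 13, 15, 20, 20, 17] hull [ 0.5564 -0.3372] 0.0006 35
top flange
  edge [ 0.5024 -0.0172] 0.0019 188 ang hist [19, 19, 16, 17, 17, 17, 13, 16, 11, 13, 15, 15] hull [ 0.5024 -0.018 ] 0.0004 30
```

Run:
```python
from h import *
s,R,y=st();p=s["ee_pos"]
fix(43.4);print(go(p,[.5012,-.0159,.205],y))
```

```text
t 19.45 pos [ 0.5077 -0.0251  0.25  ] yaw 42.11 tilt [ 0.0022 -0.0038] F [ 0.3   0.14 -1.43] T [-0.05  0.    0.05] w 0.0177 j [ 0.59  0.12 -0.67  1.72  0.08  1.33 -0.94]
fix [ 0.25  0.06 -1.29]
[ 0.0013 -0.0111  0.045 ]
```

Request:
send_rows(steps=[[0.25, 0, -1.3, 0.0015, -0.01, 0, 1], [0, 0, 0, 0, 0, 0, 1], [0, 0, 0, 0, 0, 0, 1], [0, 0, 0, 0, 0, 0.012, 1], [0, 0, 0, 0, 0, 0.012, 1], [0, 0, 0, 0, 0, 0.008, 1], [0, 0, 0, 0, 0, 0.002, 1], [0, 0, 0, 0, 0, 0, 1], [0, 0, 0, 0, 0, 0, 1], [0, 0, 0, 0, 0, 0, 1]])

```text
time: 20.45
ee_pos: [0.5009, -0.0157, 0.212]
eef_rot: [0.929, 0.371, -0.001, -0.001]
ft_force: [-0.6, 0.4, -1.8]
width: 0.0179
```

Run:
```python
from h import *
s,R,y=st();p=s["ee_pos"]
fix(43.4);print(go(p,[.5012,-.0159,.205],y))
```

```text
t 20.45 pos [ 0.5009 -0.0157  0.212 ] yaw 43.56 tilt [-0.0027  0.0001] F [-0.65  0.36 -1.78] T [ 0.02 -0.   -0.  ] w 0.0179 j [ 0.58  0.13 -0.68  1.79  0.09  1.25 -0.94]
fix [-0.11  0.11  0.16]
[0.     0.0003 0.007 ]
```

Request:
send_rows(steps=[[-0.1, 0.1, 0, 0, 0, 0.006, 1], [0, 0, 0, 0, 0, 0.008, 1], [0, 0, 0, 0, 0, 0.008, 1], [0, 0, 0, 0, 0, 0.008, 1], [0, 0, 0, 0, 0, 0.004, 1], [0, 0, 0, 0, 0, 0.001, 1], [0, 0, 0, 0, 0, 0, 1], [0, 0, 0, 0, 0, 0, 1], [0, 0, 0, 0, 0, 0, 1], [0, 0, 0, 0, 0, 0, 1]])

```text
time: 21.45
ee_pos: [0.5013, -0.0157, 0.1744]
eef_rot: [0.929, 0.371, 0.0, 0.0]
ft_force: [0.6, 0.7, -0.9]
width: 0.0176
```

Run:
```python
from h import *
s,R,y=st();p=s["ee_pos"]
fix(43.4);print(go(p,[.5012,-.0159,.1505],y))
p,d=camera("side");cv2.imwrite("pics/s8.png",p);np.save("pics/s8.npy",d)
c=p[130:250,225:375];cv2.imwrite("pics/s8z.png",cv2.convertScaleAbs(cv2.resize(c,(750,600),interpolation=cv2.INTER_CUBIC),alpha=2,beta=25))
W=cloud("side",d);z=s["ee_pos"][2]-.0805
hullfit(W[sub(W,(.5,-.0145),.05,z+.013,z+.025)],.040,(.5,-.0145))
```

```text
t 21.45 pos [ 0.5013 -0.0157  0.1744] yaw 43.55 tilt [ 0.001  -0.0001] F [ 0.62  0.74 -0.91] T [0.02 0.   0.03] w 0.0176 j [ 0.57  0.17 -0.68  1.84  0.11  1.17 -0.96]
fix [ 0.04 -0.04  0.15]
[-0.0002  0.0001  0.0239]
  edge [ 0.5013 -0.0159] 0.0015 124 ang hist [12, 2, 3, 0, 0, 2, 7, 11, 17, 26, 25, 19] hull [ 0.4992 -0.0127] 0.0004 19
```

View pics/s8z.png

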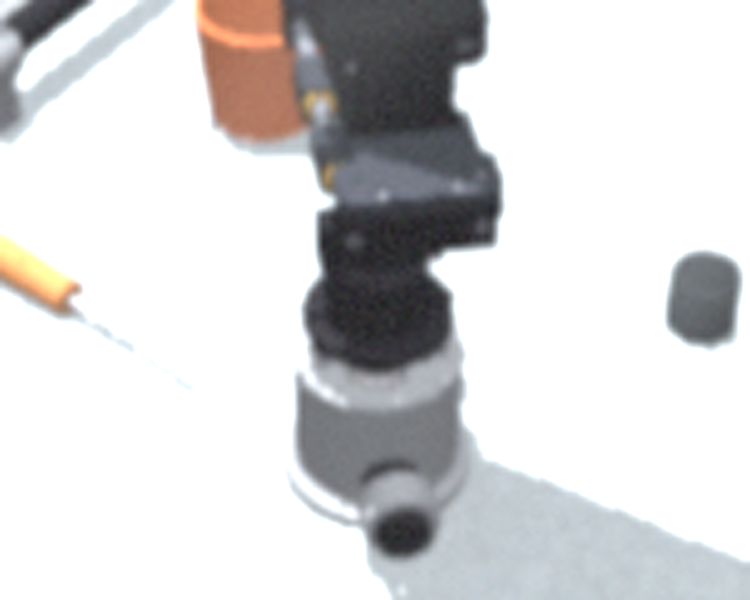

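The cap is centred just above the flange, with its disc at zoom (378,315) over the rim at (378,380). I lower gently.

Request:
send_rows(steps=[[0, 0, 0, 0, 0, 0.003, 1], [0, 0, 0, 0, 0, 0.003, 1], [0, 0, 0, 0, 0, 0.003, 1], [0, 0, 0, 0, 0, 0.002, 1], [0, 0, 0, 0, 0, 0, 1], [0, 0, 0, 0, 0, 0, 1], [0, 0, 0, 0, 0, 0, 1], [0, 0, 0, 0, 0, 0, 1], [0, 0, 0, 0, 0, 0, 1], [0, 0, 0, 0, 0, 0, 1]])

```text
time: 22.5
ee_pos: [0.5015, -0.0158, 0.1626]
eef_rot: [0.929, 0.371, 0.001, 0.0]
ft_force: [-0.3, 0.9, -1.5]
width: 0.0177
```

Run:
```python
from h import *
s,R,y=st();p=s["ee_pos"]
fix(43.4);print(go(p,[.5012,-.0159,.1505],y))
```

```text
t 22.5 pos [ 0.5015 -0.0158  0.1626] yaw 43.54 tilt [ 0.0014 -0.0002] F [-0.29  0.86 -1.48] T [-0.01 -0.03 -0.01] w 0.0177 j [ 0.57  0.18 -0.68  1.85  0.12  1.15 -0.97]
fix [ 0.07 -0.05  0.14]
[-0.0003 -0.0001  0.0121]
```

Request:
send_rows(steps=[[0, 0, 0, 0, 0, 0.003, 1], [0, 0, 0, 0, 0, 0.003, 1], [0, 0, 0, 0, 0, 0.003, 1], [0, 0, 0, 0, 0, 0.001, 1], [0, 0, 0, 0, 0, 0.001, 1], [0, 0, 0, 0, 0, 0, 1], [0, 0, 0, 0, 0, 0, 1], [0, 0, 0, 0, 0, 0, 1], [0, 0, 0, 0, 0, 0, 1], [0, 0, 0, 0, 0, 0, 1]])

```text
time: 23.5
ee_pos: [0.5015, -0.0157, 0.1506]
eef_rot: [0.929, 0.371, 0.001, 0.0]
ft_force: [0.0, -0.5, -1.5]
width: 0.0177
```

Run:
```python
from h import *
s,R,y=st();p=s["ee_pos"]
fix(43.4);print(go(p,[.5012,-.0159,.1505],y))
```

```text
t 23.5 pos [ 0.5015 -0.0157  0.1506] yaw 43.55 tilt [ 0.0015 -0.0002] F [ 0.01 -0.47 -1.51] T [-0.04 -0.07 -0.01] w 0.0177 j [ 0.56  0.19 -0.68  1.87  0.14  1.13 -0.98]
fix [ 0.07 -0.05  0.15]
[-0.0003 -0.0001  0.0001]
```

Request:
send_rows(steps=[[0, 0, 0, 0, 0, 0.001, 1], [0, 0, 0, 0, 0, 0.001, 1], [0, 0, 0, 0, 0, 0.001, 1], [0, 0, 0, 0, 0, 0, 1], [0, 0, 0, 0, 0, 0, 1], [0, 0, 0, 0, 0, 0, 1], [0, 0, 0, 0, 0, 0, 1], [0, 0, 0, 0, 0, 0, 1], [0, 0, 0, 0, 0, 0, 1], [0, 0, 0, 0, 0, 0, 1]])

```text
time: 24.5
ee_pos: [0.5019, -0.0157, 0.1505]
eef_rot: [0.929, 0.371, 0.001, 0.001]
ft_force: [-0.4, 0.1, -0.3]
width: 0.0179
```

Run:
```python
from h import *
s,R,y=st();p=s["ee_pos"]
fix(43.4)
p,d=camera("side");cv2.imwrite("pics/s9.png",p);np.save("pics/s9.npy",d)
c=p[130:250,225:375];cv2.imwrite("pics/s9z.png",cv2.convertScaleAbs(cv2.resize(c,(750,600),interpolation=cv2.INTER_CUBIC),alpha=2,beta=25))
```

```text
t 24.5 pos [ 0.5019 -0.0157  0.1505] yaw 43.52 tilt [ 0.0022 -0.0016] F [-0.36  0.12 -0.28] T [0.01 0.09 0.05] w 0.0179 j [ 0.56  0.19 -0.68  1.86  0.14  1.13 -0.98]
fix [ 0.15 -0.03  0.12]
```

View pics/s9z.png

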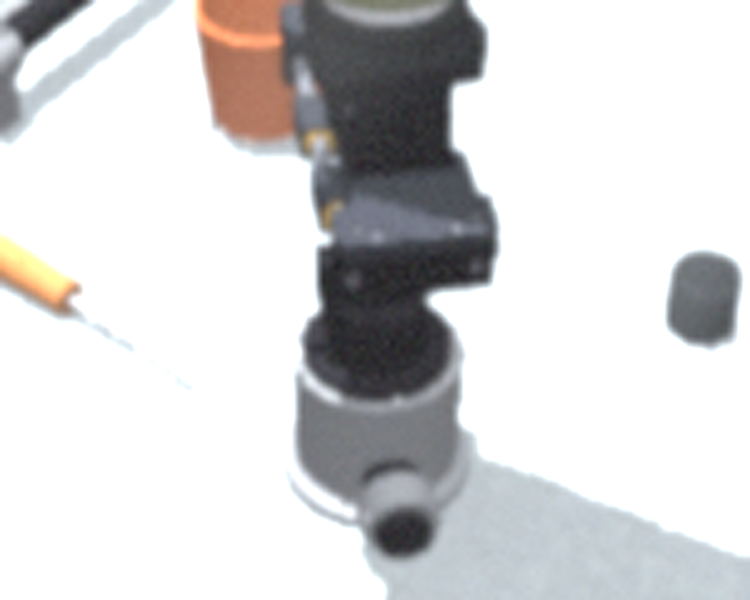

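Seated: the disc is on the rim and z is stopped at 0.1505, exactly as predicted. Now the twist.

Request:
send_rows(steps=[[0, 0, 3, 0, 0, 0, 1], [0, 0, 5, 0, 0, 0, 1], [0, 0, 5, 0, 0, 0, 1], [0, 0, 5, 0, 0, 0, 1], [0, 0, 5, 0, 0, 0, 1], [0, 0, 5, 0, 0, 0, 1], [0, 0, 3, 0, 0, 0, 1], [0, 0, 0, 0, 0, 0, 1], [0, 0, 0, 0, 0, 0, 1], [0, 0, 0, 0, 0, 0, 1]])

```text
time: 25.55
ee_pos: [0.5019, -0.0161, 0.1504]
eef_rot: [0.995, 0.1, 0.001, 0.001]
ft_force: [0.1, 0.1, -0.3]
width: 0.0175
```

Run:
```python
from h import *
s,R,y=st();p=s["ee_pos"]
fix(-1.6);print(go(p,[.5013,-.0160,.1505],y))
```

```text
t 25.55 pos [ 0.5019 -0.0161  0.1504] yaw 11.51 tilt [ 0.0021 -0.0025] F [ 0.13  0.14 -0.29] T [0.04 0.1  0.1 ] w 0.0175 j [ 0.51  0.19 -0.62  1.87  0.12  1.12 -1.53]
fix [ 0.15 -0.11 13.11]
[-0.0005 -0.0002 -0.0001]
```

Request:
send_rows(steps=[[0, 0, 4, 0, 0, 0, 1], [0, 0, 4, 0, 0, 0, 1], [0, 0, 3, 0, 0, 0, 1], [0, 0, 2, 0, 0, 0, 1], [0, 0, 0, 0, 0, 0, 1], [0, 0, 0, 0, 0, 0, 1], [0, 0, 0, 0, 0, 0, 1], [0, 0, 0, 0, 0, 0, 1], [0, 0, 0, 0, 0, 0, 1], [0, 0, 0, 0, 0, 0, 1]])

```text
time: 26.55
ee_pos: [0.5019, -0.016, 0.1504]
eef_rot: [1.0, -0.012, 0.001, 0.001]
ft_force: [0.5, 0.2, -0.3]
width: 0.0177
```

Run:
```python
from h import *
s,R,y=st();p=s["ee_pos"]
fix(-1.6)
p,d=camera("side");cv2.imwrite("pics/s10.png",p);np.save("pics/s10.npy",d)
q,e=camera("top");cv2.imwrite("pics/t10.png",q)
a=p[130:250,225:345];b=q[174:294,232:352]
cv2.imwrite("pics/s10z.png",cv2.convertScaleAbs(np.hstack([cv2.resize(k,(400,400),interpolation=cv2.INTER_CUBIC) for k in(a,b)]),alpha=2,beta=25))
W=cloud("side",d);print("cap");hullfit(W[sub(W,(.5,-.0145),.044,.085,.097)],.040,(.5,-.0145))
```

```text
t 26.55 pos [ 0.5019 -0.016   0.1504] yaw -1.36 tilt [ 0.0021 -0.0022] F [ 0.55  0.16 -0.35] T [0.08 0.05 0.09] w 0.0177 j [ 0.49  0.18 -0.6   1.87  0.12  1.12 -1.75]
fix [ 0.12 -0.12  0.24]
cap
  edge [ 0.5015 -0.0154] 0.0017 136 ang hist [15, 11, 6, 0, 0, 2, 9, 14, 19, 18, 20, 22] hull [ 0.4982 -0.0134] 0.0024 17
```

View pics/s10z.png

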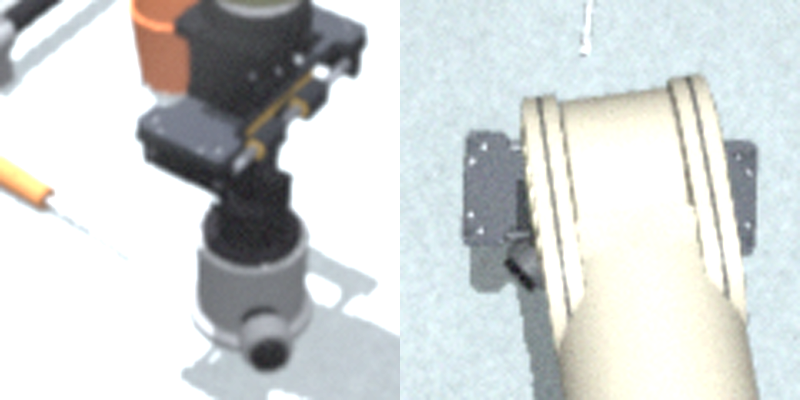

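View pics/t10.png

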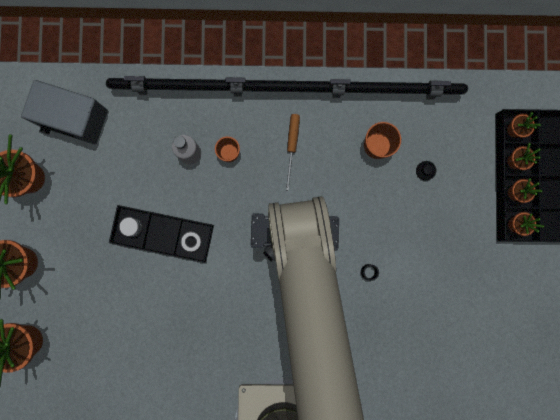

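Top view: all bystanders are where they were, and the bin's middle compartment at (160,234) is empty. I hold for one more second to check that it is steady.

Request:
send_rows(steps=[[0, 0, 0, 0, 0, 0, 1], [0, 0, 0, 0, 0, 0, 1], [0, 0, 0, 0, 0, 0, 1], [0, 0, 0, 0, 0, 0, 1], [0, 0, 0, 0, 0, 0, 1], [0, 0, 0, 0, 0, 0, 1], [0, 0, 0, 0, 0, 0, 1], [0, 0, 0, 0, 0, 0, 1], [0, 0, 0, 0, 0, 0, 1], [0, 0, 0, 0, 0, 0, 1]])

```text
time: 27.65
ee_pos: [0.5019, -0.0161, 0.1505]
eef_rot: [1.0, -0.012, 0.001, 0.001]
ft_force: [-0.4, -0.6, 0.0]
width: 0.0179
```

Run:
```python
from h import *
st();print(close_job())
```

```text
t 27.65 pos [ 0.5019 -0.0161  0.1505] yaw -1.36 tilt [ 0.0021 -0.0023] F [-0.41 -0.6   0.  ] T [0.07 0.09 0.08] w 0.0179 j [ 0.49  0.18 -0.6   1.87  0.12  1.12 -1.75]
the job is handed in; nothing more can be done
None
```

I handed the job in at 27.7 s of the 54 s. The filter element is in the housing, and the cap is on and turned about 45° clockwise. The gripper is still holding it against the spring; no verdict is reported, so what follows is from my own checks.

- **Element:** I stood it in the pocket and released it. Its top measured 0.116 m high, as expected when fully home, and upright. I could not see it again once the cap was on.
- **Cap seating:** The lugs went through the slots with no extra force. The tool stopped at z = 0.1505 m, the height calculated for the cap seated on the rim.
- **Twist:** The tool turned from 43.5° to -1.4°, about 44.9°, and stayed still over the last second. Torque about the vertical read about +0.08 to +0.10 N m, in the spring's return direction. That is a little under the roughly 0.13 N m expected, and the reading is noisy.
- **Grip:** Set to 35 N, with the opening steady at 17.5–17.9 mm on the 18 mm bar, so I saw no sign of slip. The cap's own angle was not visible and is taken from the tool.
- **Other things:** In the last top view the bystanders and the rest of the bin looked unmoved, by eye only.
- **Disagreement:** The two cameras differed by 2–5 mm. I corrected for that using positions relative to the gripped parts. The last side-view circle fits put the cap centre at either (0.5015, -0.0154) or (0.4982, -0.0134). I trusted the first, since the second fitted poorly with the gripper in view.

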